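Seat the relay and pass the module under the height gauge

ROBOT

A 7-joint arm with a two-finger parallel gripper is mounted at the origin on the work surface. World frame = base frame: x ahead of the robot, y to its left, z up, the work surface at z = 0. Lengths are in m, angles in rad, forces in N, time in s.
With the tool pointing down it reaches from about 0.425 to 0.875 m from the base axis. Payload 8.4 kg.
Tool frame: the origin (TCP) lies midway between the tips of the shut fingers; the grasp point (between the pads) lies 19 mm behind it; z points along the fingers, y is the line along which they close (so a half turn about z gives the same grasp; the last joint's range is limited). The gripper opens to 85 mm and grips with 20 to 120 N. Pads are 22 mm wide; open, the fingers measure 114 mm over their backs; the gripper's body (76 mm by 85 mm) begins 54 mm behind the grasp point. The pads swing forward as they close: fully open they stand 13 mm farther back than shut.
Start: joints at [1.066, 0.333, 0.04, 1.465, -0.013, 1.343, -0.059], TCP at [0.257, -0.597, 0.231] pointing down, gripper open.
Joint ranges: [-2.58, 2.58], [-0.38, 2.09], [-1.3, 1.39], [0.25, 2.4], [-1.5, 4.64], [0.08, 2.09], [-2.65, 2.65]. Speed limits (rad/s): [2.22, 2.22, 2.79, 2.79, 3.14, 3.14, 3.14].

INTERFACE

Orientations are given as a rotation vector (axis times angle).
In Python, from plant import read_state, get_image, calibration, finish_job, look_for, trace, mark_of gives the robot as it stands.
- The arm moves only by the shell command python3 -m crank 'ROWS'. ROWS is JSON, a list of rows, each a list of 7 numbers: the shift along the tool's x, y, z in cm, then the turn, a rotation vector about the tool's x, y, z in degrees, then the finger opening in cm, from 0 to 8.54. A call has exactly 8 rows; each row shifts and turns the commanded pose from where the row before left it, along the tool's axes as they then stand; what a row does not reach is not made up. A row lasts 1/8 s, in which the tool goes at most 62.5 mm and 10.7 degrees, less where a joint would pass 70% of its speed; a pose out of reach is approached as far as the arm can. A call is refused whole if a number of a shift passes 6.25 or a number of a turn 10.7, either way. A call with a gripper value outside its range is refused whole. The fingers move at their own pace and stop on an object; the grip force is fixed at half the most. Time passes only in rows, so rows that do not move let the fingers close, or fill a call up. It gives the time, the measured TCP pose, the force, the opening and the grip force at its end, in the units of the state.
- read_state(): the state, without advancing time (a new reading comes with each control period).
- get_image(name): name is "side" or "top"; returns the picture (384x512x3 uint8, blue, green, red); there is no depth.
- calibration(name): a dict with "mtx" (3x3 intrinsics, pixels), "k1" (the pictures are not rectified: a ray, as slopes to the right and down, at radius r is drawn at 1 + k1 r^2 times it, then the intrinsics apply), "T" (4x4, takes a point from camera to world coordinates). Camera axes: x right, y down, z forward; pixel columns grow to the right and rows downward; lengths in m; the calibration is good to about 2 mm. A picture is of the moment at which its call begins. calibration takes no time and is no camera call.
- finish_job(): hands the job in; it is judged then, once.
Trained networks look in the newest picture that a camera, given by its name, has taken for a name from the list of things; names that differ only in an ending like _2 or _b are one class to them, and where a whole thing is asked for, a point or a joint stands for the part that bears it (a point fixed in the world has none). Each returns a list of dicts, best first, with "p" (0 to 1); they miss things now and then, are a little off and sometimes report something else, mostly with a low value. They report only what shows in the picture. A call takes as long as a camera call. They do not tell look-alikes from the thing itself.
- look_for(camera, name): "extent" ([left, top, right, bottom] in pixels, round what is visible of it).
- trace(camera, name): "mask" (384x512 bool, what is visible of it) and "extent" ([left, top, right, bottom] in pixels, round what is visible of it).
- mark_of(camera, name): "position" ([column, row] in pixels: a listed point, or the origin of a listed thing).
The state is a dict: "time_s": time; "q": joint angles; "joint_vel": joint speeds; "effort": joint torques, N m; "ee_pos": TCP position; "eef_rot": TCP orientation; "wrist_force": force on the tool from outside, world axes, zero at the start; "wrist_torque": the same for the moment, N m; "gripper_width": finger opening in m; "grip_force": force on a finger pad.
Only numpy, scipy, OpenCV 4.12 (cv2) and the standard library are available. Lean on these libraries where they do the work, as an engineer would, in place of code of your own. Each camera call takes 0.05 s, during which the arm holds its last target. There are 200 camera calls.

TASK

The relay of the module lying on the height gauge is not fully plugged in: press it straight down until it seats firmly, fully home in its socket. Then slide the module flat on the gauge plate, keeping it lightly against the guide rail, under the red bridge bar until its front rests against the stop screw, to show that it clears the height limit, and let go of it there. Never force anything against the bar, the rail or the stop, do not lean hard on the relay, and leave the other things on the bench alone.

Things in the scene. Friction and masses are not known exactly. Their poses are not given: they have to be found in the camera images.
- gauge: Go/no-go height gauge, fixed to the bench: a bare aluminium plate 310 x 136 x 8 mm. Origin: centre of the plate's underside, z up (plate top at z = +8). Its +x is the direction in which parts are passed through: entry at -x, bridge towards +x. In this frame (mm): entry edge of the plate x = -155; the lane runs along x.
- rail: Straight dark steel guide rail of the gauge, 280 mm long, 12 mm wide, only 7 mm tall above the plate. Its guiding face looks to the gauge's +y and lies at y = -45 mm in the gauge frame. This body's frame is parallel to the gauge's, its origin on the plate's top over the gauge's origin. More than 22 N on it is too much.
- stop: End stop: dark steel bracket, 14 x 44 x 30 mm, with a stop screw (12 mm thick, 16 mm above the plate, at y -17 mm) that sticks out of its face towards the entry (-x) by 3 to 19 mm; how far is set anew each time and not measured. Origin on the plate's top, in the plane of the bracket's face, 141 mm to +x of the gauge's origin; axes as the gauge's. More than 15 N on it is too much.
- bridge: Fixed bridge across the lane: two aluminium posts and a steel bar with a red top. Origin on the plate's top at the middle of the bar, 66 mm to +x of the gauge's origin; axes as the gauge's. Bar along y, 16 mm wide in x, underside 68 mm and top 82 mm above the plate (screw heads over the posts to 90). Posts' inner faces at y -49 and +49 mm. More than 8 N on it is too much.
- module: Relay module, loose on the gauge plate before the bridge, front (+x) towards it: plain green plastic carrier 140 (x) x 56 (y) x 28 mm tall, sides free to grip, 0.3 to 0.5 kg. Origin: centre of its underside. On top: grey terminals at x -65 to -51 up to z 41, blue capacitor at x -26 up to z 48, relay at x +40. Against the rail its origin is at y -17 mm in the gauge frame; the screw meets its front.
- relay: Orange plug-in relay, 28 (x) x 22 (y) x 28 mm tall, in the module's socket, sliding only up and down. Origin: centre of its underside, 38 mm above the module's underside when home; flat top 28 mm above it. Starts 3 to 6.5 mm proud, slides down under about 8 N, then stops dead; a 12 to 20 N push seats it, over 24 N damages it. It stays where left. Home, its top is 2 mm below the bar.
- finished_module: An already checked module of the same kind, lying on the mat. Leave alone. Origin: centre of its underside.
- parts_tray: Small blue two-compartment tray, 110 x 85 x 28 mm, with a spare relay in it. Leave alone. Origin: centre of its underside.
- spare_relay: Spare orange relay in the tray. Leave alone. Origin: centre of its underside.
- cutters: Blue-handled side cutters, 130 mm long, lying on the mat. Leave alone. Origin: near the middle, at their underside.
- screwdriver: Red screwdriver, 160 mm, lying on the mat. Leave alone.
- solder_spool: Grey solder spool, 60 mm diameter, 40 mm tall, standing on the mat. Leave alone. Origin: centre of its underside.
- flux_tin: Small green tin, 54 mm diameter, 22 mm tall. Leave alone. Origin: centre of its underside.
Not all that is in view belongs to the job. What is shaped like the module but pink is not meant.

How it is judged:
By the outcome, as a careful person would: the job done as asked, in the order asked, and still so for the second after the job is handed in, with the robot touching nothing.
It also fails if it takes over 67 s, if anything falls off the work surface, if the arm or the gripper's body presses on something with over 40 N, if the wrist force passes 120 N, or if a joint passes its speed limit or range.

## Working session

There is one attempt and no reset: what is moved stays moved. The work goes in short steps, Python scripts to look and compute and a shell command to move; the robot and the scene stay as the last step left them, time stands still between calls to the robot, and variables do not carry over. Pictures are saved under pics/ and viewed, at most 10 in all, crops included, and the job is handed in when it is done.

```bash
mkdir -p pics; ls
cat > h.py <<'E'
import numpy as np, cv2
from plant import *
def ray(cam,px):
    c=calibration(cam);K=np.array(c["mtx"]);T=np.array(c["T"])
    d=cv2.undistortPoints(np.array([[px]],float),K,np.array([c["k1"],0,0,0,0.]))[0,0]
    # k1 applied at undistorted radius: same as OpenCV model
    return T[:3,3],T[:3,:3]@np.array([d[0],d[1],1])
def onz(cam,px,z):
    o,d=ray(cam,px);return o+d*(z-o[2])/d[2]
def proj(cam,P):
    c=calibration(cam);K=np.array(c["mtx"]);T=np.linalg.inv(np.array(c["T"]))
    return cv2.projectPoints(np.array(P,float).reshape(-1,3),cv2.Rodrigues(T[:3,:3])[0],T[:3,3],K,np.array([c["k1"],0,0,0,0.]))[0][:,0]
E
python3 - <<'E'
from h import *
for n in("top","side"):
    im=get_image(n);cv2.imwrite(f"pics/{n}0.png",im)
    for t in("gauge","rail","stop","bridge","module","relay"):
        print(n,t,[(np.round(r["position"]).tolist(),round(r["p"],2)) for r in mark_of(n,t)],[(np.round(r["extent"]).tolist(),round(r["p"],2)) for r in look_for(n,t)])
    print(np.round(np.array(calibration(n)["T"]),3).tolist())
s=read_state();print(s["ee_pos"],s["eef_rot"],s["time_s"],s["wrist_force"])
E
```

```text
pics
top gauge [([242.0, 162.0], 0.85)] [([184.0, 132.0, 295.0, 190.0], 0.57)]
top rail [] [([203.0, 141.0, 293.0, 148.0], 0.87)]
top stop [([192.0, 155.0], 0.64)] [([182.0, 140.0, 199.0, 156.0], 0.47)]
top bridge [([219.0, 156.0], 0.86), ([114.0, 158.0], 0.25)] [([212.0, 130.0, 227.0, 179.0], 0.75)]
top module [([398.0, 254.0], 0.91), ([251.0, 160.0], 0.82), ([332.0, 283.0], 0.72)] [([320.0, 262.0, 347.0, 308.0], 0.95), ([376.0, 237.0, 430.0, 276.0], 0.87), ([226.0, 145.0, 279.0, 172.0], 0.83)]
top relay [([353.0, 154.0], 0.59), ([239.0, 152.0], 0.5), ([392.0, 249.0], 0.5), ([333.0, 274.0], 0.45)] [([236.0, 149.0, 244.0, 159.0], 0.59), ([330.0, 269.0, 344.0, 281.0], 0.52), ([390.0, 242.0, 400.0, 256.0], 0.44), ([338.0, 98.0, 359.0, 121.0], 0.16)]
[[-0.009, -0.992, 0.129, 0.289], [-1.0, 0.01, 0.009, -0.08], [-0.01, -0.129, -0.992, 1.362], [0.0, 0.0, 0.0, 1.0]]
side gauge [([233.0, 201.0], 0.95), ([202.0, 225.0], 0.25)] [([184.0, 165.0, 278.0, 239.0], 0.96), ([311.0, 154.0, 336.0, 176.0], 0.62)]
side rail [([238.0, 192.0], 0.45)] [([192.0, 168.0, 251.0, 218.0], 0.62)]
side stop [([200
[... 240 characters left out ...]
0, 120.0, 256.0, 137.0], 0.56)]
side module [([378.0, 195.0], 0.73), ([238.0, 191.0], 0.64), ([370.0, 152.0], 0.6), ([219.0, 216.0], 0.26)] [([219.0, 169.0, 259.0, 200.0], 0.94), ([352.0, 135.0, 398.0, 159.0], 0.88), ([355.0, 170.0, 401.0, 209.0], 0.75)]
side relay [([368.0, 183.0], 0.52), ([228.0, 188.0], 0.5), ([364.0, 148.0], 0.39)] [([362.0, 172.0, 374.0, 186.0], 0.66), ([222.0, 177.0, 235.0, 191.0], 0.44), ([364.0, 137.0, 375.0, 148.0], 0.39)]
[[-0.846, -0.385, 0.369, 0.08], [-0.533, 0.616, -0.58, 0.543], [-0.004, -0.687, -0.726, 0.832], [0.0, 0.0, 0.0, 1.0]]
[ 0.25656527 -0.59719678  0.23131593] [-3.07711963e+00 -6.33002212e-01  1.77291856e-05] 1.3 [ 0.41300398 -0.20572185  0.77834917]
```

Run:
```python
import cv2,numpy as np
a=cv2.imread("pics/top0.png");b=cv2.imread("pics/side0.png")
a=cv2.resize(a[115:315,170:440],None,fx=2.2,fy=2.2,interpolation=2)
cv2.imwrite("pics/a.png",a)
cv2.imwrite("pics/b.png",cv2.resize(b[110:270,170:410],None,fx=3.3,fy=3.3,interpolation=2))
```

```text
(no output)
```

View pics/a.png

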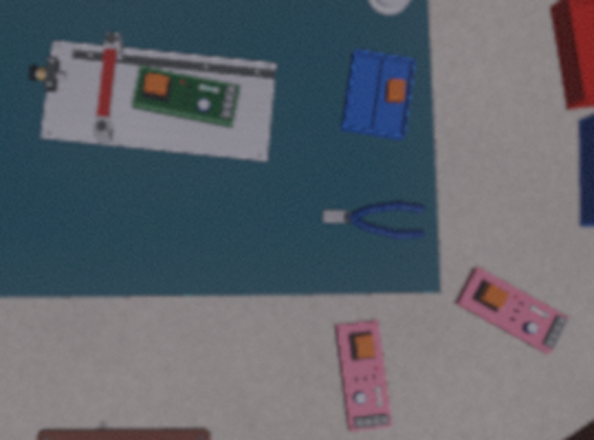

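View pics/b.png

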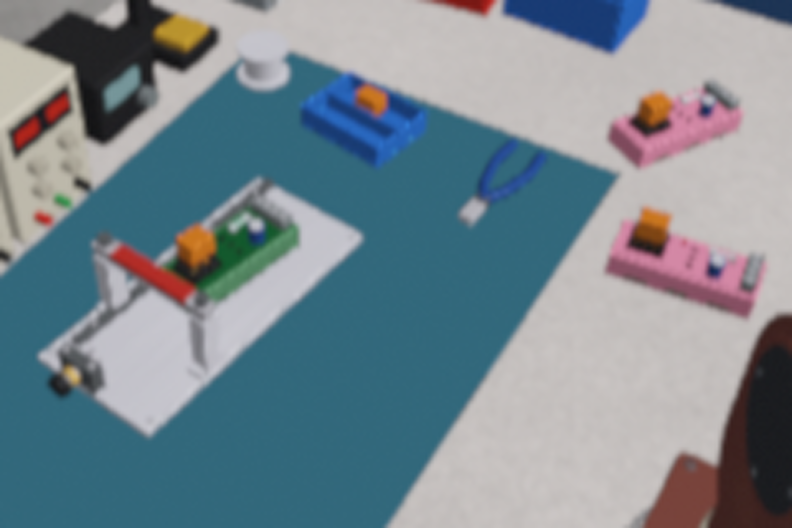

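Three module-shaped things are in the top view: the green one on the gauge at (251,160), and two pink ones at (398,254) and (332,283). The green one fits: it is on the plate before the bridge, with its relay towards the bar. The enlarged crop confirms this. Next I fit the poses.

```bash
cat > fit.py <<'E'
from h import *
from scipy.optimize import least_squares
def W(p,L,z0=0):
    c,s=np.cos(p[2]),np.sin(p[2]);L=np.array(L,float).reshape(-1,3)
    return np.c_[p[0]+c*L[:,0]-s*L[:,1],p[1]+s*L[:,0]+c*L[:,1],L[:,2]+z0]
def mods(n):
    ms=[m for m in trace(n,"module") if 200<m["extent"][0]<240+30 and m["extent"][1]<200]
    return ms[0]["mask"] if ms else None
E
cat > g.py <<'E'
from fit import *
A=np.array([[53,41],[275,63],[268,160],[41,137]])/2.2+[170,115]
B=np.array([[40,355],[262,178],[363,238],[150,436]])/3.3+[170,110]
G=np.array([[.155,-.068,.008],[-.155,-.068,.008],[-.155,.068,.008],[.155,.068,.008]])
BA=np.array([[.066,0,.090]]) 
# bridge bar top ends: top crop (110,45)-(103,122): centre
ba=np.array([[107,83]])/2.2+[170,115]; bb=np.array([[152,273]])/3.3+[170,110]
f=lambda p:np.r_[(proj("top",W(p,G,p[3]))-A).ravel(),(proj("side",W(p,G,p[3]))-B).ravel(),(proj("top",W(p,BA,p[3]))-ba).ravel(),(proj("side",W(p,BA,p[3]))-bb).ravel()]
r=least_squares(f,[.47,0,1.5,0],loss="soft_l1");print(r.x,np.round(f(r.x).reshape(-1,2),1).tolist())
np.save("g.npy",r.x);p=r.x
# module silhouette fit
H=[]
for n in("top","side"):
    im=cv2.imread(f"pics/{n}0.png");hsv=cv2.cvtColor(im,cv2.COLOR_BGR2HSV)
    m=cv2.inRange(hsv,(45,70,20),(80,255,255));z=np.zeros_like(m);x0,y0,x1,y1=(215,140,290,180) if n=="top" else (205,165,270,205);z[y0:y1,x0:x1]=m[y0:y1,x0:x1]
    h=cv2.convexHull(cv2.findNonZero(z))[:,0].astype(float);H.append(h);print(n,h.min(0),h.max(0))
L=np.array([[x,y,z] for x in(-.07,.07) for y in(-.028,.028) for z in(0,.028)])
th=np.linspace(0,2*np.pi,24,endpoint=False);D=np.c_[np.cos(th),np.sin(th)]
def fm(q):
    e=[]
    for n,h in zip(("top","side"),H):
        P=proj(n,W(q,L,p[3]+.008)); d=(D@P.T).max(1)-(D@h.T).max(1)
        e.append(d)
    return np.concatenate(e)
r=least_squares(fm,[p[0],p[1]-.03,p[2]],loss="soft_l1");q=r.x
print("module",q,np.round(fm(q),1))
c,s=np.cos(p[2]),np.sin(p[2]);d=q[:2]-p[:2];print("in gauge",c*d[0]+s*d[1],-s*d[0]+c*d[1],np.degrees(q[2]-p[2]))
np.save("m.npy",q)
print("relay",W(q,[[.04,0,.07]],p[3]+.008))
for n,m in(("top",(239,152)),("side",(228,188))):print(n,proj(n,W(q,[[.04,0,.038]],p[3]+.008)),m)
E
python3 g.py
```

```text
[ 5.55738749e-01 -4.96033239e-02  1.45587420e+00 -5.29436245e-04] [[0.4, 0.4], [0.5, 0.6], [-0.4, 0.6], [0.4, 0.4], [-0.5, 0.6], [-1.3, 0.1], [-0.3, -0.9], [-1.0, -0.7], [0.1, 0.2], [0.0, 0.1]]
top [231. 146.] [274. 171.]
side [221. 173.] [259. 200.]
module [ 0.55912002 -0.08793891  1.4305752 ] [5.7 3.1 2.9 2.5 2.  1.3 0.6 2.9 2.9 2.7 1.9 1.  0.5 1.  1.  0.9 0.8 0.6
 0.4 3.4 5.1 6.5 7.4 7.8 0.7 0.7 0.7 0.6 3.9 6.  7.8 8.7 8.9 9.  7.7 5.8
 4.4 3.5 2.3 1.  2.  3.  3.6 3.6 1.8 1.9 1.6 1.2]
in gauge -0.03769498877937312 -0.007754885623397458 -1.449525544757738
relay [[ 0.56471051 -0.04833151  0.07747056]]
top [[241.69697203 155.36531694]] (239, 152)
side [[229.66304774 189.62522741]] (228, 188)
```

Run:
```python
import cv2,numpy as np
a=cv2.imread("pics/top0.png")[135:185,215:295];b=cv2.imread("pics/side0.png")[160:215,200:280]
f=lambda i:cv2.convertScaleAbs(cv2.resize(i,None,fx=5,fy=5,interpolation=2),alpha=1.5)
cv2.imwrite("pics/c.png",np.vstack([f(a),f(b)]))
```

```text
(no output)
```

View pics/c.png

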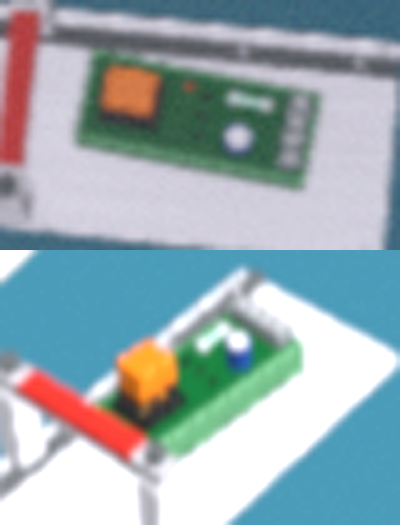

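```bash
cat > m.py <<'E'
from fit import *
p=np.load("g.npy")
t=lambda a,b:np.array([a,b])/5+[215,135]-.4
s_=lambda a,b:np.array([a,b-250])/5+[200,160]-.4
C=[("top",(.07,-.028,.028),t(93,54)),("top",(-.07,-.028,.028),t(320,93)),("top",(-.07,.028,.028),t(305,181)),("top",(.07,.028,.028),t(78,138)),
("top",(-.07,.028,0),t(302,188)),("top",(.07,.028,0),t(80,146)),("side",(-.07,.028,.028),s_(301,342)),("side",(-.07,.028,0),s_(301,368))]
R=[("top",t(131,91)),("side",s_(147,357))]
def f(q):
    e=[proj(n,W(q,[l],p[3]+.008))[0]-u for n,l,u in C]
    e+=[proj(n,W(q,[[.04,0,q[3]]],p[3]+.008))[0]-u for n,u in R]
    return np.concatenate(e)
r=least_squares(f,[*np.load("m.npy"),.07],loss="soft_l1");q=r.x
print(q,np.round(f(q).reshape(-1,2),1).tolist())
c,s=np.cos(p[2]),np.sin(p[2]);d=q[:2]-p[:2];print("in gauge",c*d[0]+s*d[1],-s*d[0]+c*d[1],np.degrees(q[2]-p[2]))
np.save("m.npy",q[:3]);print("relay",W(q,[[.04,0,q[3]]],p[3]+.008))
from scipy.spatial.transform import Rotation as Ro
print(Ro.from_rotvec(read_state()["eef_rot"]).as_matrix().round(3))
E
python3 m.py
```

```text
[ 0.55915803 -0.08619294  1.38401252  0.07450831] [[-0.1, -0.8], [0.8, -0.5], [0.7, 0.2], [-0.6, 0.6], [0.8, 0.4], [-0.5, 0.8], [0.1, -0.0], [0.1, 0.9], [0.1, -0.7], [-0.9, 0.2]]
in gauge -0.03595617423645918 -0.0075924305858101285 -4.117371095946709
relay [[ 0.56658601 -0.04688868  0.08197887]]
[[ 0.919  0.395 -0.   ]
 [ 0.395 -0.919  0.   ]
 [-0.    -0.    -1.   ]]
```

```bash
cat > to.py <<'E'
from h import *
import sys
from scipy.spatial.transform import Rotation as Ro
from scipy.linalg import logm
def to(x,y,z,yaw,n):  # tool down with tool x at yaw; constant per-row increment (approx: n equal rows)
    s=read_state();R=Ro.from_rotvec(s["eef_rot"]).as_matrix();c,si=np.cos(yaw),np.sin(yaw)
    Rt=np.array([[c,si,0],[si,-c,0],[0,0,-1]])
    rv=Ro.from_matrix(R.T@Rt).as_rotvec()/n
    d=R.T@(np.array([x,y,z])-s["ee_pos"]); S=sum(Ro.from_rotvec(rv*k).as_matrix() for k in range(n))
    print("row shift cm",np.round(100*np.linalg.solve(S,d),3),"turn deg",np.round(np.degrees(rv),3),"total dist",np.linalg.norm(d).round(4),"F",np.round(s["wrist_force"],2),"t",s["time_s"])
if __name__=="__main__":to(*map(float,sys.argv[1:5]),int(sys.argv[5]))
E
python3 -c "
from to import *
to(.54,-.10,.16,.3*0+0.4066,13)"
```

```text
row shift cm [ 3.514 -2.652  0.549] turn deg [-0.     0.    -0.004] total dist 0.5767 F [ 0.41 -0.21  0.78] t 1.3
```

```bash
python3 -m crank '[[3.5,-2.65,0.4,0,0,0,0],[3.5,-2.65,0.4,0,0,0,0],[3.5,-2.65,0.4,0,0,0,0],[3.5,-2.65,0.4,0,0,0,0],[3.5,-2.65,0.4,0,0,0,0],[3.5,-2.65,0.4,0,0,0,0],[3.5,-2.65,0.4,0,0,0,0],[3.5,-2.65,0.4,0,0,0,0]]'; python3 to.py .5666 -.0469 .13 1.384 8
```

```text
time_s: 2.3
ee_pos: [0.4307, -0.2906, 0.1994]
eef_rot: [3.077, 0.633, 0.001]
wrist_force: [1.1, 0.0, 0.1]
gripper_width: -0.0002
grip_force: 0.0
row shift cm [ 3.534 -0.823  0.868] turn deg [ 4.000e-03  0.000e+00 -7.006e+00] total dist 0.2876 F [1.12 0.05 0.1 ] t 2.3
```

```bash
python3 -m crank '[[3.53,-0.82,0.87,0,0,-7,0],[3.53,-0.82,0.87,0,0,-7,0],[3.53,-0.82,0.87,0,0,-7,0],[3.53,-0.82,0.87,0,0,-7,0],[3.53,-0.82,0.87,0,0,-7,0],[3.53,-0.82,0.87,0,0,-7,0],[3.53,-0.82,0.87,0,0,-7,0],[3.53,-0.82,0.87,0,0,-7,0]]'; python3 to.py .5666 -.0469 .10 1.384 4
python3 - <<'E'
from h import *
o=[]
for n in("top","side"):
    im=get_image(n);P=proj(n,[read_state()["ee_pos"]])[0];print(P)
    x,y=(P-[40,30]).astype(int);c=im[y:y+75,x:x+80];o.append(cv2.resize(c,(400,375),interpolation=2))
cv2.imwrite("pics/d.png",np.hstack(o))
E
```

```text
time_s: 3.3
ee_pos: [0.5664, -0.0474, 0.1295]
eef_rot: [2.416, 2.008, 0.001]
wrist_force: [-0.4, 0.0, 0.7]
gripper_width: 0.0002
grip_force: 0.0
row shift cm [0.014 0.003 0.738] turn deg [ 0.005 -0.003  0.043] total dist 0.0295 F [-0.44  0.    0.65] t 3.3
[238.33477921 148.82369564]
[226.50068028 170.54076981]
```

View pics/d.png

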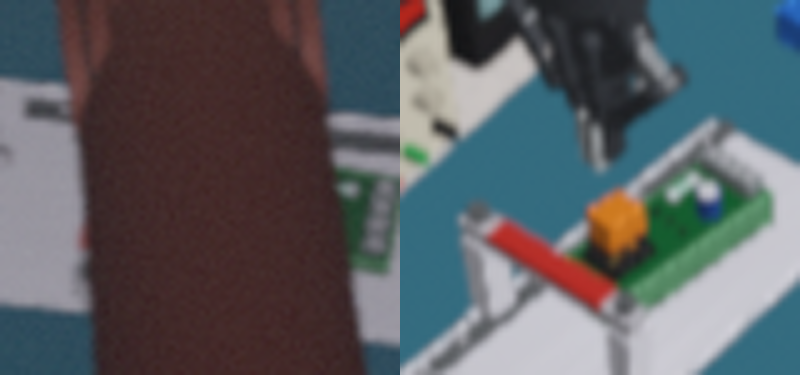

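The side view shows the shut finger tips above the relay, at crop (600,165), with the relay top at (617,205). I'm descending to just above it.

```bash
python3 -m crank '[[0,0,1,0,0,0,0],[0,0,1,0,0,0,0],[0,0,1,0,0,0,0],[0,0,0.6,0,0,0,0],[0,0,0.3,0,0,0,0],[0,0,0.2,0,0,0,0],[0,0,0.1,0,0,0,0],[0,0,0.1,0,0,0,0]]'; python3 -c "
from h import *
s=read_state();print(s['ee_pos'],proj('side',[s['ee_pos']]))"
```

```text
time_s: 4.4
ee_pos: [0.5662, -0.0485, 0.0869]
eef_rot: [2.419, 2.003, 0.0]
wrist_force: [0.6, -0.4, -0.4]
gripper_width: 0.0002
grip_force: 0.0
[ 0.56618036 -0.04852889  0.08691412] [[228.40129438 179.7969707 ]]
```

```bash
python3 -m crank '[[0,0,0.1,0,0,0,0],[0,0,0.1,0,0,0,0],[0,0,0.1,0,0,0,0],[0,0,0.1,0,0,0,0],[0,0,0.1,0,0,0,0],[0,0,0.1,0,0,0,0],[0,0,0.1,0,0,0,0],[0,0,0.0,0,0,0,0]]'
```

```text
time_s: 5.4
ee_pos: [0.5661, -0.0485, 0.0803]
eef_rot: [2.42, 2.003, -0.0]
wrist_force: [-1.6, -0.4, 5.6]
gripper_width: -0.0
grip_force: 3.1
```

```bash
python3 -m crank '[[0,0,0.07,0,0,0,0],[0,0,0.07,0,0,0,0],[0,0,0.07,0,0,0,0],[0,0,0.07,0,0,0,0],[0,0,0.06,0,0,0,0],[0,0,0.05,0,0,0,0],[0,0,0.03,0,0,0,0],[0,0,0,0,0,0,0]]'
```

```text
time_s: 6.4
ee_pos: [0.5661, -0.0486, 0.0762]
eef_rot: [2.42, 2.003, 0.0]
wrist_force: [-3.6, 0.9, 8.0]
gripper_width: 0.0004
grip_force: 3.6
```

```bash
python3 -m crank '[[0,0,0.03,0,0,0,0],[0,0,0.03,0,0,0,0],[0,0,0.03,0,0,0,0],[0,0,0.02,0,0,0,0],[0,0,0.02,0,0,0,0],[0,0,0,0,0,0,0],[0,0,0,0,0,0,0],[0,0,0,0,0,0,0]]'
```

```text
time_s: 7.4
ee_pos: [0.5663, -0.0485, 0.076]
eef_rot: [2.419, 2.003, 0.0]
wrist_force: [-8.0, -0.4, 18.0]
gripper_width: 0.0001
grip_force: 9.1
```

Relay stopped dead at z 0.076 m under 18 N, so it is seated. I'm lifting off and working out the grasp at the module's rear.

```bash
python3 -m crank '[[0,0,-0.3,0,0,0,0],[0,0,-1,0,0,0,0],[-0.5,0,-1.5,0,0,0,2],[-1.5,0,-1.5,0,0,0,8.5],[-2,0,0,0,0,0,8.5],[-2,0,0,0,0,0,8.5],[-2,0,0,0,0,0,8.5],[-1,0,0,0,0,0,8.5]]'; python3 -c "
from fit import *
from to import to
q=np.load('m.npy');t=W(q,[[-.058,0,0]])[0];print(t)
to(t[0],t[1],.06,q[2],3)
cv2.imwrite('pics/e.png',cv2.resize(get_image('side')[150:230,180:290],None,fx=6,fy=6,interpolation=2))"
```

```text
time_s: 8.4
ee_pos: [0.5489, -0.1394, 0.118]
eef_rot: [2.421, 2.0, -0.0]
wrist_force: [0.3, -0.5, 0.7]
gripper_width: 0.085
grip_force: 0.0
[ 0.54838745 -0.14318412  0.        ]
row shift cm [-0.127  0.007  1.934] turn deg [ 0.013  0.013 -0.063] total dist 0.0581 F [ 0.26 -0.52  0.71] t 8.4
```

View pics/e.png

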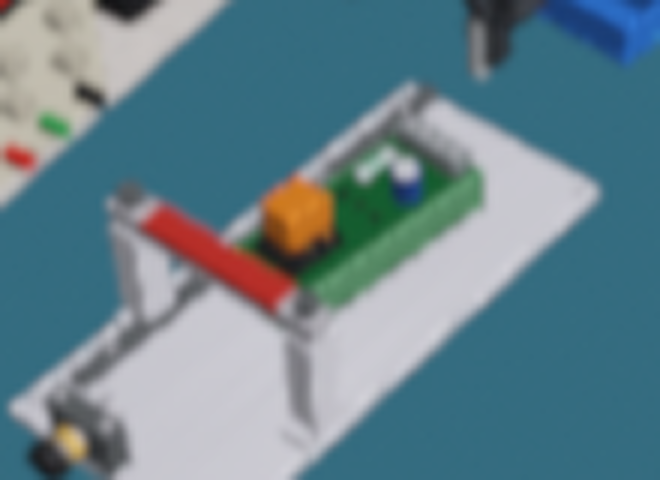

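The relay now sits lower, with its top at crop (297,190), and the module has not moved. I'm lowering the open fingers around the rear of the carrier.

```bash
python3 -m crank '[[-0.2,0,2,0,0,0,8.5],[-0.2,0,2,0,0,0,8.5],[0,0,2,0,0,0,8.5],[0,0,1.5,0,0,0,8.5],[0,0,1,0,0,0,8.5],[0,0,0.7,0,0,0,8.5],[0,0,0.4,0,0,0,8.5],[0,0,0.2,0,0,0,8.5]]'
```

```text
time_s: 9.45
ee_pos: [0.5486, -0.1409, 0.0193]
eef_rot: [2.42, 2.003, 0.0]
wrist_force: [0.4, -0.1, -0.4]
gripper_width: 0.0849
grip_force: 0.0
```

```bash
python3 -c "
from h import *
s=read_state();print(s['ee_pos'],s['wrist_force'])
cv2.imwrite('pics/f.png',cv2.resize(get_image('side')[150:230,180:290],None,fx=6,fy=6,interpolation=2))"
```

```text
[ 0.54864546 -0.14091517  0.01932314] [ 0.38435305 -0.12990722 -0.38757817]
```

View pics/f.png

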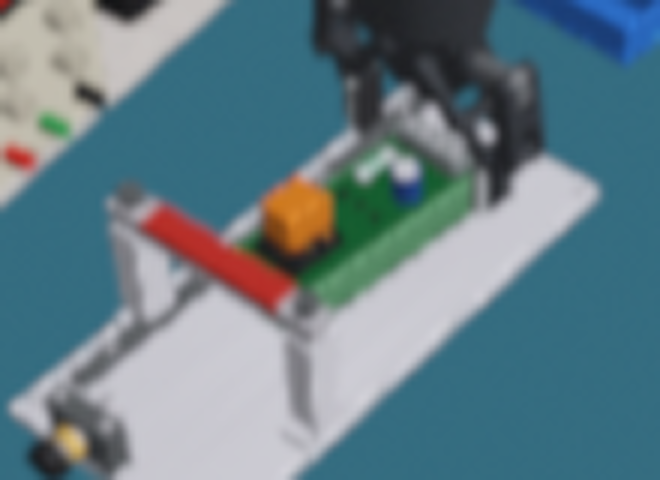

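The fingers straddle the carrier: near finger at crop (495,200), far one at (365,125). I'm lowering slightly and closing.

```bash
python3 -m crank '[[0,0,0.2,0,0,0,8.5],[0,0,0.15,0,0,0,8.5],[0,0,0,0,0,0,7],[0,0,0,0,0,0,6.2],[0,0,0,0,0,0,5.9],[0,0,0,0,0,0,5.7],[0,0,0,0,0,0,5.5],[0,0,0,0,0,0,5.3]]'; python3 to.py 0 0 0 1.4559 1
```

```text
time_s: 10.5
ee_pos: [0.5485, -0.1409, 0.0162]
eef_rot: [2.42, 2.004, -0.0]
wrist_force: [-2.6, 1.1, 6.0]
gripper_width: 0.0549
grip_force: 63.3
row shift cm [  3.62  -56.517   1.613] turn deg [ 4.000e-03  1.100e-02 -4.161e+00] total dist 0.5666 F [-2.55  1.06  5.96] t 10.5
```

```bash
cat > gp.py <<'E'
from h import *
from scipy.spatial.transform import Rotation as Ro
p=np.load("g.npy");s=read_state();d=s["ee_pos"][:2]-p[:2];c,si=np.cos(p[2]),np.sin(p[2])
x=Ro.from_rotvec(s["eef_rot"]).as_matrix()[:,0];f=s["wrist_force"]
print("TCP gauge mm",1000*np.array([c*d[0]+si*d[1],-si*d[0]+c*d[1]]),"z",s["ee_pos"][2],"yaw err deg",np.degrees(np.arctan2(x[1],x[0])-p[2]),"F gauge",c*f[0]+si*f[1],-si*f[0]+c*f[1],f[2],"t",s["time_s"])
E
python3 -m crank '[[0,0,-0.03,0,0,-0.5,5.3],[0,0,-0.02,0,0,-0.5,5.3],[0,0,0,0,0,-0.6,5.3],[0,0,0,0,0,-0.6,5.3],[0,0,0,0,0,-0.6,5.3],[0,0,0,0,0,-0.6,5.3],[0,0,0,0,0,-0.6,5.3],[0,0,0,0,0,0,5.3]]'; python3 gp.py
```

```text
time_s: 11.5
ee_pos: [0.5484, -0.1409, 0.0162]
eef_rot: [-2.348, -2.087, 0.0]
wrist_force: [0.3, -0.3, -0.1]
gripper_width: 0.0549
grip_force: 63.2
TCP gauge mm [-91.53736258  -3.13977077] z 0.01618912483949125 yaw err deg -0.14542834719222822 F gauge -0.23718747851271899 -0.34320793319834086 -0.08615879169753213 t 11.5
```

```bash
python3 -m crank '[[0,0.2,0,0,0,0,5.3],[0,0.2,0,0,0,0,5.3],[0,0.2,0,0,0,0,5.3],[0,0.2,0,0,0,0,5.3],[0,0.1,0,0,0,0,5.3],[0,0.1,0,0,0,0,5.3],[0,0.1,0,0,0,0,5.3],[0,0,0,0,0,0,5.3]]'; python3 gp.py
python3 -m crank '[[0,0.05,0,0,0,0,5.3],[0,0.05,0,0,0,0,5.3],[0,0.04,0,0,0,0,5.3],[0,0.03,0,0,0,0,5.3],[0,0.03,0,0,0,0,5.3],[0,0,0,0,0,0,5.3],[0,0,0,0,0,0,5.3],[0,0,0,0,0,0,5.3]]'; python3 gp.py
```

```text
time_s: 12.5
ee_pos: [0.5595, -0.1422, 0.0162]
eef_rot: [-2.348, -2.087, -0.0]
wrist_force: [-2.2, 0.7, 2.4]
gripper_width: 0.0544
grip_force: 63.5
TCP gauge mm [-91.5517971  -14.31434639] z 0.016182953003199545 yaw err deg -0.16827793158096338 F gauge 0.42722255334698434 2.2687611963784997 2.3774675063277444 t 12.5
time_s: 13.5
ee_pos: [0.5614, -0.1424, 0.0162]
eef_rot: [2.348, 2.087, 0.0]
wrist_force: [-2.3, 0.6, 2.1]
gripper_width: 0.0548
grip_force: 63.4
TCP gauge mm [-91.57123393 -16.29122128] z 0.016234785962294742 yaw err deg -0.16811659823401123 F gauge 0.3688744082226955 2.4001462105311013 2.1012732082838648 t 13.5
```

```bash
python3 -m crank '[[0,0.03,0,0,0,0,5.3],[0,0.03,0,0,0,0,5.3],[0,0.02,0,0,0,0,5.3],[0,0.02,0,0,0,0,5.3],[0,0,0,0,0,0,5.3],[0,0,0,0,0,0,5.3],[0,0,0,0,0,0,5.3],[0,0,0,0,0,0,5.3]]'; python3 gp.py
```

```text
time_s: 14.5
ee_pos: [0.5624, -0.1426, 0.0162]
eef_rot: [-2.348, -2.087, -0.0]
wrist_force: [-2.4, 0.1, 0.5]
gripper_width: 0.0546
grip_force: 63.3
TCP gauge mm [-91.57154453 -17.27635008] z 0.016213292153101386 yaw err deg -0.16956917431157428 F gauge -0.14192643828128568 2.410541114502541 0.4581288531473937 t 14.5
```

```bash
python3 -m crank '[[0,0.03,0,0,0,0,5.3],[0,0.03,0,0,0,0,5.3],[0,0.02,0,0,0,0,5.3],[0,0.02,0,0,0,0,5.3],[0,0,0,0,0,0,5.3],[0,0,0,0,0,0,5.3],[0,0,0,0,0,0,5.3],[0,0,0,0,0,0,5.3]]'; python3 gp.py
```

```text
time_s: 15.5
ee_pos: [0.5629, -0.1426, 0.0162]
eef_rot: [-2.348, -2.087, 0.001]
wrist_force: [-5.7, 0.5, 3.3]
gripper_width: 0.0548
grip_force: 63.7
TCP gauge mm [-91.57729214 -17.76122998] z 0.01618898456325133 yaw err deg -0.14939584339298032 F gauge -0.13347663071090132 5.732387340044425 3.2723550693580026 t 15.5
```

```bash
python3 -m crank '[[0.2,0,0,0,0,0,5.3],[0.4,0,0,0,0,0,5.3],[0.5,0,0,0,0,0,5.3],[0.5,0,0,0,0,0,5.3],[0.5,0,0,0,0,0,5.3],[0.4,0,0,0,0,0,5.3],[0.2,0,0,0,0,0,5.3],[0,0,0,0,0,0,5.3]]'; python3 gp.py
```

```text
time_s: 16.5
ee_pos: [0.5658, -0.1177, 0.0162]
eef_rot: [2.349, 2.085, -0.004]
wrist_force: [-6.4, -6.0, 4.2]
gripper_width: 0.0549
grip_force: 63.6
TCP gauge mm [-66.50232443 -17.79452026] z 0.01618040909430538 yaw err deg -0.20658570537677126 F gauge -6.662100155078447 5.692350721202342 4.218132368431739 t 16.5
```

```bash
python3 -m crank '[[0.1,-0.02,-0.02,0,0,0,5.3],[0.2,0,0,0,0,0,5.3],[0.2,0,0,0,0,0,5.3],[0.2,0,0,0,0,0,5.3],[0.2,0,0,0,0,0,5.3],[0.1,0,0,0,0,0,5.3],[0,0,0,0,0,0,5.3],[0,0,0,0,0,0,5.3]]'; python3 gp.py
```

```text
time_s: 17.5
ee_pos: [0.5669, -0.1073, 0.0162]
eef_rot: [2.349, 2.086, -0.003]
wrist_force: [-4.3, -3.9, 1.1]
gripper_width: 0.0546
grip_force: 63.3
TCP gauge mm [-56.02865607 -17.70617168] z 0.01620743719022249 yaw err deg -0.20447627834040524 F gauge -4.34176824453909 3.8358188216110816 1.1409153156478828 t 17.5
```

```bash
python3 -m crank '[[0.1,-0.01,0,0,0,0,5.3],[0.2,0,0,0,0,0,5.3],[0.2,0,0,0,0,0,5.3],[0.2,0,0,0,0,0,5.3],[0.2,0,0,0,0,0,5.3],[0.2,0,0,0,0,0,5.3],[0.1,0,0,0,0,0,5.3],[0,0,0,0,0,0,5.3]]'; python3 gp.py
```

```text
time_s: 18.5
ee_pos: [0.5683, -0.0953, 0.0162]
eef_rot: [2.349, 2.086, -0.003]
wrist_force: [-4.8, -3.9, 0.7]
gripper_width: 0.055
grip_force: 63.3
TCP gauge mm [-43.92023041 -17.66909031] z 0.016183497323331422 yaw err deg -0.19923641396567437 F gauge -4.468657152202552 4.292414890940832 0.6957826644544178 t 18.5
```

```bash
python3 -m crank '[[0.3,0,0,0,0,0,5.3],[0.5,0,0,0,0,0,5.3],[0.5,0,0,0,0,0,5.3],[0.5,0,0,0,0,0,5.3],[0.5,0,0,0,0,0,5.3],[0.5,0,0,0,0,0,5.3],[0.3,0,0,0,0,0,5.3],[0.1,0,0,0,0,0,5.3]]'; python3 gp.py; python3 -c "
from h import *
cv2.imwrite('pics/i.png',cv2.resize(get_image('side')[150:230,170:280],None,fx=6,fy=6,interpolation=2))"
```

```text
time_s: 19.5
ee_pos: [0.572, -0.0636, 0.0162]
eef_rot: [2.349, 2.086, -0.003]
wrist_force: [-6.0, -6.0, 2.2]
gripper_width: 0.0545
grip_force: 63.4
TCP gauge mm [-12.052757   -17.73142027] z 0.016202951687011823 yaw err deg -0.1939077441429078 F gauge -6.597532554087724 5.236519507717064 2.1967124835126848 t 19.5
```

View pics/i.png

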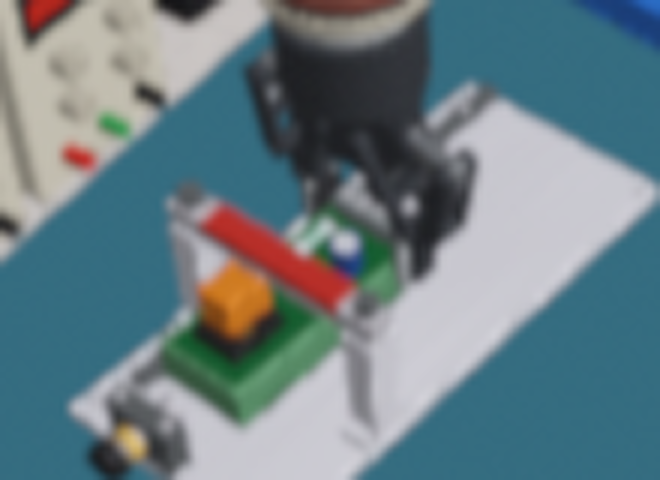

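The relay is past the bar, at crop (235,300), and the stop is ahead at (150,430). I'm creeping forward.

```bash
python3 -m crank '[[0.08,-0.01,0,0,0,0,5.3],[0.08,0,0,0,0,0,5.3],[0.08,0,0,0,0,0,5.3],[0.08,0,0,0,0,0,5.3],[0.08,0,0,0,0,0,5.3],[0,0,0,0,0,0,5.3],[0,0,0,0,0,0,5.3],[0,0,0,0,0,0,5.3]]'; python3 gp.py; python3 -m crank '[[0.04,0,0,0,0,0,5.3],[0.04,0,0,0,0,0,5.3],[0.04,0,0,0,0,0,5.3],[0.04,0,0,0,0,0,5.3],[0,0,0,0,0,0,5.3],[0,0,0,0,0,0,5.3],[0,0,0,0,0,0,5.3],[0,0,0,0,0,0,5.3]]'; python3 gp.py
```

```text
time_s: 20.55
ee_pos: [0.5723, -0.0598, 0.0162]
eef_rot: [2.349, 2.086, -0.003]
wrist_force: [-5.1, -4.0, 1.6]
gripper_width: 0.055
grip_force: 63.4
TCP gauge mm [ -8.19132171 -17.66649157] z 0.016215860546885768 yaw err deg -0.20650364175470493 F gauge -4.542748239996821 4.57486473510497 1.5795734578277043 t 20.55
time_s: 21.55
ee_pos: [0.5725, -0.0583, 0.0162]
eef_rot: [2.349, 2.086, -0.003]
wrist_force: [-5.0, -4.1, 1.5]
gripper_width: 0.0545
grip_force: 63.4
TCP gauge mm [ -6.70693455 -17.68769997] z 0.016219128476208877 yaw err deg -0.2112255164689866 F gauge -4.623142508402561 4.498290140292892 1.5384804466303255 t 21.55
```

```bash
python3 -m crank '[[0.04,0,0,0,0,0,5.3],[0.04,0,0,0,0,0,5.3],[0.04,0,0,0,0,0,5.3],[0.04,0,0,0,0,0,5.3],[0,0,0,0,0,0,5.3],[0,0,0,0,0,0,5.3],[0,0,0,0,0,0,5.3],[0,0,0,0,0,0,5.3]]'; python3 gp.py
```

```text
time_s: 22.55
ee_pos: [0.5727, -0.0567, 0.0162]
eef_rot: [2.349, 2.085, -0.003]
wrist_force: [-5.2, -4.8, 2.3]
gripper_width: 0.0548
grip_force: 63.4
TCP gauge mm [ -5.12900422 -17.66512325] z 0.01620903079745933 yaw err deg -0.21480142090838666 F gauge -5.337670437164937 4.58072597672041 2.2997843461875056 t 22.55
```

```bash
python3 -m crank '[[0.04,0,0,0,0,0,5.3],[0.04,0,0,0,0,0,5.3],[0.03,0,0,0,0,0,5.3],[0.03,0,0,0,0,0,5.3],[0,0,0,0,0,0,5.3],[0,0,0,0,0,0,5.3],[0,0,0,0,0,0,5.3],[0,0,0,0,0,0,5.3]]'; python3 gp.py
```

```text
time_s: 23.55
ee_pos: [0.5729, -0.0554, 0.0162]
eef_rot: [2.349, 2.085, -0.003]
wrist_force: [-5.4, -4.4, 2.2]
gripper_width: 0.0549
grip_force: 63.4
TCP gauge mm [ -3.75750361 -17.66509684] z 0.016205153212179454 yaw err deg -0.21145972028620422 F gauge -4.988869649493352 4.838761273938411 2.177514358980792 t 23.55
```

```bash
python3 -m crank '[[0.04,0,0,0,0,0,5.3],[0.04,0,0,0,0,0,5.3],[0.04,0,0,0,0,0,5.3],[0.04,0,0,0,0,0,5.3],[0,0,0,0,0,0,5.3],[0,0,0,0,0,0,5.3],[0,0,0,0,0,0,5.3],[0,0,0,0,0,0,5.3]]'; python3 gp.py
```

```text
time_s: 24.55
ee_pos: [0.573, -0.0538, 0.0162]
eef_rot: [2.349, 2.086, -0.003]
wrist_force: [-5.6, -4.1, 3.1]
gripper_width: 0.0548
grip_force: 63.4
TCP gauge mm [ -2.14138088 -17.66657527] z 0.01620711054122403 yaw err deg -0.21112473449842226 F gauge -4.737602458684268 5.068498413276271 3.0979391106478884 t 24.55
```

```bash
python3 -m crank '[[0.04,0,0,0,0,0,5.3],[0.04,0,0,0,0,0,5.3],[0.03,0,0,0,0,0,5.3],[0.03,0,0,0,0,0,5.3],[0,0,0,0,0,0,5.3],[0,0,0,0,0,0,5.3],[0,0,0,0,0,0,5.3],[0,0,0,0,0,0,5.3]]'; python3 gp.py
```

```text
time_s: 25.55
ee_pos: [0.5732, -0.0524, 0.0162]
eef_rot: [2.349, 2.085, -0.003]
wrist_force: [-6.1, -4.4, 1.5]
gripper_width: 0.0549
grip_force: 63.4
TCP gauge mm [ -0.80640727 -17.65429274] z 0.01622343500867398 yaw err deg -0.21331859584143975 F gauge -5.0917855478829575 5.5395322002748 1.4921237879203857 t 25.55
```

```bash
python3 -m crank '[[0.04,-0.02,0,0,0,0,5.3],[0.04,0,0,0,0,0,5.3],[0.04,0,0,0,0,0,5.3],[0.04,0,0,0,0,0,5.3],[0,0,0,0,0,0,5.3],[0,0,0,0,0,0,5.3],[0,0,0,0,0,0,5.3],[0,0,0,0,0,0,5.3]]'; python3 gp.py
```

```text
time_s: 26.55
ee_pos: [0.5734, -0.0504, 0.0162]
eef_rot: [2.349, 2.086, -0.002]
wrist_force: [-4.5, -3.5, 2.0]
gripper_width: 0.055
grip_force: 63.3
TCP gauge mm [  1.28046519 -17.64525136] z 0.01620815114489685 yaw err deg -0.20526950493586155 F gauge -4.006417341480423 4.024891635035387 2.006664380999638 t 26.55
```

```bash
python3 -m crank '[[0.04,0,0,0,0,0,5.3],[0.04,0,0,0,0,0,5.3],[0.03,0,0,0,0,0,5.3],[0.03,0,0,0,0,0,5.3],[0,0,0,0,0,0,5.3],[0,0,0,0,0,0,5.3],[0,0,0,0,0,0,5.3],[0,0,0,0,0,0,5.3]]'; python3 gp.py
python3 -c "
from h import *
cv2.imwrite('pics/j.png',cv2.resize(get_image('side')[150:230,170:280],None,fx=6,fy=6,interpolation=2))"
```

```text
time_s: 27.55
ee_pos: [0.5736, -0.049, 0.0162]
eef_rot: [2.349, 2.086, -0.002]
wrist_force: [-4.4, -4.0, 0.8]
gripper_width: 0.0549
grip_force: 63.3
TCP gauge mm [  2.67242033 -17.66276769] z 0.016178802492952876 yaw err deg -0.20549889752072267 F gauge -4.461248393121508 3.9600584683400544 0.8195426135711571 t 27.55
```

View pics/j.png

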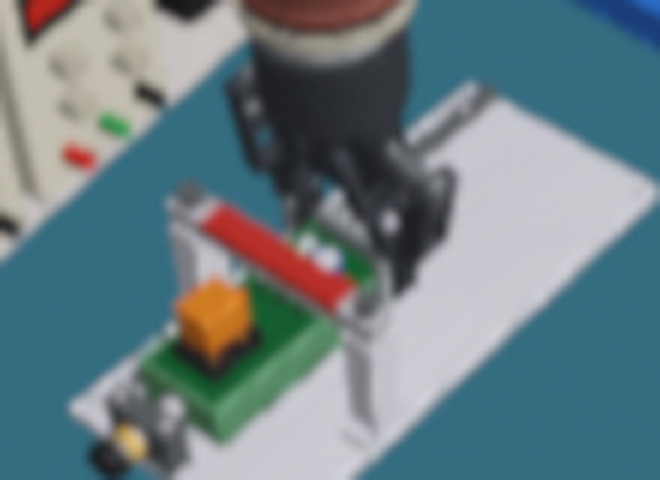

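The front edge is close to the bracket, module front at crop (150,370)–(222,440) and bracket at (150,420). It isn't touching yet, so I keep creeping.

```bash
python3 -m crank '[[0.04,0,0,0,0,0,5.3],[0.04,0,0,0,0,0,5.3],[0.04,0,0,0,0,0,5.3],[0.03,0,0,0,0,0,5.3],[0,0,0,0,0,0,5.3],[0,0,0,0,0,0,5.3],[0,0,0,0,0,0,5.3],[0,0,0,0,0,0,5.3]]'; python3 gp.py
```

```text
time_s: 28.6
ee_pos: [0.5738, -0.0477, 0.0162]
eef_rot: [2.349, 2.085, -0.003]
wrist_force: [-3.9, -5.4, 0.8]
gripper_width: 0.0549
grip_force: 63.3
TCP gauge mm [  3.92597123 -17.68625588] z 0.016212426029471642 yaw err deg -0.21179063718014077 F gauge -5.8379458142230884 3.2251567010151048 0.8150866123505174 t 28.6
```

```bash
python3 -m crank '[[0.04,0,0,0,0,0,5.3],[0.04,0,0,0,0,0,5.3],[0.03,0,0,0,0,0,5.3],[0.03,0,0,0,0,0,5.3],[0,0,0,0,0,0,5.3],[0,0,0,0,0,0,5.3],[0,0,0,0,0,0,5.3],[0,0,0,0,0,0,5.3]]'; python3 gp.py
```

```text
time_s: 29.6
ee_pos: [0.5737, -0.0477, 0.0162]
eef_rot: [2.349, 2.084, -0.005]
wrist_force: [-4.5, -8.6, 0.8]
gripper_width: 0.0545
grip_force: 63.4
TCP gauge mm [  3.98639641 -17.6410616 ] z 0.016210558474096973 yaw err deg -0.25396551109469373 F gauge -9.072437864583287 3.5060668272983264 0.7824986995051764 t 29.6
```

Contact with the stop: the TCP stalled at 3.98 mm and the force rose to 9 N. I'm relaxing the command, opening and lifting away.

```bash
python3 -m crank '[[-0.05,-0.01,0,0,0,0,5.3],[-0.05,-0.01,0,0,0,0,5.3],[0,0,0,0,0,0,5.3],[0,0,0,0,0,0,5.5],[0,0,0,0,0,0,5.7],[0,0,0,0,0,0,6],[0,0,0,0,0,0,7],[0,0,0,0,0,0,7.5]]'; python3 gp.py
```

```text
time_s: 30.6
ee_pos: [0.5743, -0.0455, 0.0166]
eef_rot: [2.348, 2.087, 0.001]
wrist_force: [0.4, -0.6, -0.0]
gripper_width: 0.0749
grip_force: 0.0
TCP gauge mm [  6.17803969 -17.97188278] z 0.016565246907444046 yaw err deg -0.15396369739428306 F gauge -0.5520244421440763 -0.4426645957751172 -0.016262058919347618 t 30.6
```

```bash
python3 -m crank '[[0,0,-0.5,0,0,0,7.8],[0,0,-1,0,0,0,7.8],[-0.3,0,-2,0,0,0,7.8],[-0.5,0,-2.5,0,0,0,7.8],[-2,0,-3,0,0,0,7.8],[-4,0,-3,0,0,0,7.8],[-5,0,-2,0,0,0,7.8],[-5,0,0,0,0,0,7.8]]'; python3 -m crank '[[-5,0,0,0,0,0,7.8],[-5,0,0,0,0,0,7.8],[-5,-2,0,0,0,0,7.8],[-3,-2,0,0,0,0,7.8],[0,0,0,0,0,0,7.8],[0,0,0,0,0,0,7.8],[0,0,0,0,0,0,7.8],[0,0,0,0,0,0,7.8]]' ; python3 -c "
from h import *
f=lambda i:cv2.convertScaleAbs(cv2.resize(i,None,fx=5,fy=5,interpolation=2),alpha=1.3)
cv2.imwrite('pics/k.png',np.vstack([f(get_image('top')[128:188,180:300]),f(get_image('side')[170:230,170:290])]))"
```

```text
time_s: 31.6
ee_pos: [0.5553, -0.2144, 0.1604]
eef_rot: [2.344, 2.084, 0.004]
wrist_force: [0.0, -0.1, -0.5]
gripper_width: 0.0782
grip_force: 0.0
time_s: 32.6
ee_pos: [0.4942, -0.3856, 0.1566]
eef_rot: [2.347, 2.089, 0.001]
wrist_force: [-0.5, 1.0, -0.6]
gripper_width: 0.0779
grip_force: 0.0
```

View pics/k.png

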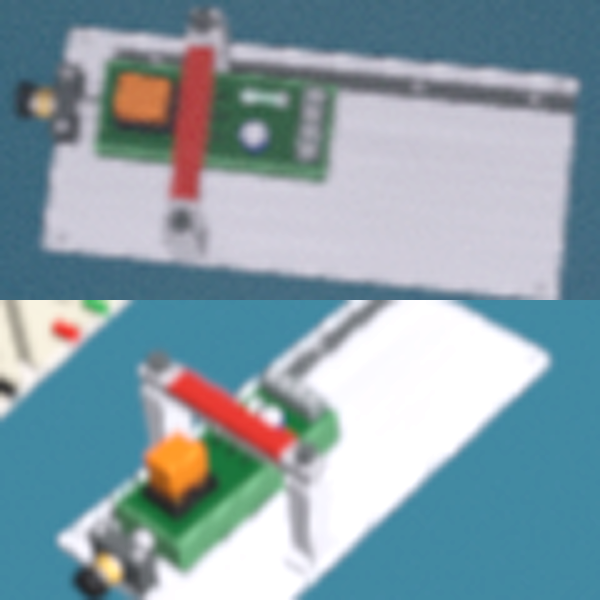

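The module lies along the rail with its front at crop column 98, meeting the screw at (92,103). The relay is past the bar and the arm is clear of everything.

```bash
python3 -c "
from plant import *
print(finish_job())"
```

```text
the job is handed in; nothing more can be done
None
```

Job handed in at about 33 s: the relay was pressed home (18 N, stopped dead), and the module was slid along the rail under the bar until it met the stop screw (about 9 N measured at the wrist) and released there, with the arm clear.

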